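# Set the rinsed cutting board to drip over the trough

### The arm

A 6-joint arm with a two-finger parallel gripper is mounted at the origin on the work surface. World frame = base frame: x ahead of the robot, y to its left, z up, the work surface at z = 0. Lengths are in m, angles in degrees, forces in N, time in s.
With the tool pointing down it reaches from about 0.275 to 1 m from the base axis. Payload 8.4 kg.
Tool frame: the origin (TCP) lies at the very end of the fingers, on their centre line; the grasp point (between the pads) lies 19 mm behind it (r.hold_point_z is the distance from the TCP to the grasp point, in m); z points along the fingers, y is the direction in which the jaws open and shut (so a half turn about z gives the same grasp; the last joint's range is limited). The gripper opens to 85 mm and grips with 20 to 120 N. Pads are 22 mm wide; open, the fingers measure 114 mm over their backs; the gripper's body (76 mm by 85 mm) begins 54 mm behind the grasp point. The pads swing forward as they close: fully open they stand 13 mm farther back than shut.
Start: joints at [-73.19, 20.225, 93.587, -0, 66.188, -0.138], TCP at [0.182, -0.598, 0.231] pointing down, gripper open.
Joint ranges: [-150.9, 150.9], [-52.94, 120.26], [3.33, 152.33], [-74.26, 254.26], [0, 154.13], [-172.89, 172.89]. Speed limits (degrees/s): [127.2, 127.2, 159.86, 180, 180, 180].

### API

Orientations are given as [roll, pitch, yaw] about the fixed x, y, z axes, in that order (R = Rz(yaw) Ry(pitch) Rx(roll)).
In Python, from workcell import telemetry, viewer, workorder, r gives the robot as it stands.
- The arm moves only by the tool servo_tool, never from a script. Its arguments are lists of equal length, an entry for each row: "delta_pos": the shift along the tool's x, y, z in units of 25 mm (1.0 is 25 mm), a list of three; "turn": the turn about the tool's z in units of 6 degrees (1.0 is 6 degrees); "hand": the opening, from 0 (shut) to 1 (fully open). A call has 1 to 20 rows; each row shifts and turns the commanded pose from where the row before left it, along the tool's axes as they then stand; what a row does not reach is not made up. A row lasts 1/12 s, in which the tool goes at most 41.7 mm and 7.16 degrees, less where a joint would pass 70% of its speed; a pose out of reach is approached as far as the arm can. A call is refused whole if a number of a shift passes 1 or a number of a turn 1, either way. A call with a gripper value outside its range is refused whole. The fingers move at their own pace and stop on an object; "newtons" is the grip in N (left out, the last holds). Time passes only in rows, so rows that do not move let the fingers close. It gives the time, the measured TCP pose, the force and the opening at its end, in the units of the state.
- telemetry.get_obs(): the state, without advancing time (a new reading comes with each control period).
- viewer.camera(name): name is "side" or "top" or "wrist"; returns a dict with "frame" (420x560x3 uint8, red, green, blue), "intrinsics" (3x3 intrinsics, pixels), "k1" (the pictures are not rectified: a ray, as slopes to the right and down, at radius r is drawn at 1 + k1 r^2 times it, then the intrinsics apply), "view" (4x4, takes a point from world to camera coordinates); the wrist camera has in their place "T_tool_cam" (4x4, takes a point from camera to tool coordinates, whose origin is the TCP and whose axes are the flange's). Camera axes: x right, y up, looking along -z (the intrinsics and any distortion apply to the point x, -y, -z); pixel columns grow to the right and rows downward; lengths in m; the calibration is good to about 2 mm. A picture is of the moment at which its call begins: read the wrist's pose just before it. There is no depth.
- workorder.job_done(): hands the job in, once; it reports no verdict.
The state is a dict: "time_s": time; "joint_positions": joint angles; "joint_vel": joint speeds; "tau": joint torques, N m; "ee_pos": TCP position; "tool_rot": TCP orientation; "ft_force": force on the tool from outside, world axes, zero at the start; "moment": the same for the moment, N m; "grip_width": opening from 0.0 (shut) to 1.0 (fully open).
Only numpy, scipy, OpenCV 4.12 (cv2) and the standard library are available. Lean on these libraries where they do the work, as an engineer would, in place of code of your own. Each camera call takes 0.05 s, during which the arm holds its last target. There are 200 camera calls.

### The job

Push the rinsed rectangular cutting board along the raised draining shelf until its edge hangs about 40 mm out over the drip trough, square to the shelf's edge. Only push it with the fingers: do not pick it up or tip it. Leave everything else, including the round pan lid and the shaker on the same shelf, where it is, and finish clear of everything.

Things in the scene. Friction and masses are not known exactly. Their poses are not given: they have to be found in the camera images.
- ledge_edge (a point): Middle of the top far edge of the fixed steel draining shelf, a slab 250 (x) x 500 (y) x 50 mm high whose flat top is at this point's height. Its x points level out from the shelf over the trough, its y along the edge, its z up: the shelf top spans x -250..0 and y -250..250 mm in this frame. The trough, 110 mm wide with a rim 35 mm above the table, lies beyond the edge at x 0..110 mm. The shelf's place and yaw on the table vary (yaw within about 9 degrees of the world axes).
- board: White plastic cutting board with a thin grey groove round its top, 130 (own x) x 150 (own y) x 8 mm thick, lying flat and loose on the shelf, to the left or the right of the shaker. Origin at the centre of its underside; x points to the side that faces the trough, z up. It starts wholly on the shelf, 15 to 40 mm short of the edge, turned up to 12 degrees from square. 110 to 220 g.
- board_front (a point): Middle of the board's 150 mm side that faces the trough, half-way up its thickness; axes as the board's.
- board_back (a point): Middle of the board's opposite 150 mm side (facing the robot), half-way up its thickness; the shelf is bare for at least 45 mm behind it.
- lid: Round flat aluminium pan lid, 140 mm across, rim 5 mm thick, with a centre knob 32 mm across up to 34 mm high; on the shelf on the other side of the shaker. Origin at the centre of its underside. To be left alone.
- shaker: Dark steel shaker, 36 mm across, 60 mm high, standing on the shelf midway between board and lid. Origin at the centre of its foot. To be left alone.
- mug: White mug, 76 mm across, 90 mm high, on the table at the left. Origin at the centre of its foot. To be left alone.
- bowl: Steel bowl, 130 mm across, 60 mm high, on the table at the right. Origin at the centre of its foot. To be left alone.
- jar: Clear jar with a yellow cap, 70 mm across, 110 mm high, on the table at the right. Origin at the centre of its foot. To be left alone.
- tin: Open aluminium loaf tin, 180 x 90 x 60 mm high, on the table at the left. Origin at the centre of its underside. To be left alone.
- spatula: Spatula, 240 mm long, lying on the table at the right. Origin near its middle, x along it. To be left alone.
Things that resemble listed ones, but are neither listed nor needed, are in the scene too. There is more than one size of the board; the one meant has the size given above.

How it is judged:
By the outcome, as a careful person would: the job done as asked, in the order asked, and still so for the second after the job is handed in, with the robot touching nothing.
It also fails if it takes over 32 s, if anything falls off the work surface, if the arm or the gripper's body presses on something with over 40 N, if the wrist force passes 120 N, or if a joint passes its speed limit or range.

## Working session

There is one attempt and no reset: what is moved stays moved. The work goes in short steps, Python scripts to look and compute and a tool call to move; the robot and the scene stay as the last step left them, time stands still between calls to the robot, and variables do not carry over. Pictures are saved under pics/ and viewed, about 8 in all and at most 12, crops included, and the job is handed in when it is done.

Besides the shell and the picture viewer there is one more tool, called by a JSON object that holds its "name" and its "arguments", one argument or row to a line. servo_tool: Moves the arm, as the interface text tells. Its arguments: {"type":"object","properties":{"delta_pos":{"type":"array","items":{"type":"array","items":{"type":"number"}}},"turn":{"type":"array","items":{"type":"number"}},"hand":{"type":"array","items":{"type":"number"}},"newtons":{"type":"number"}},"required":["delta_pos","turn","hand"]}

```bash
mkdir -p pics
cat > h.py <<'E'
import numpy as np, cv2
from workcell import telemetry, viewer, workorder, r
from scipy.spatial.transform import Rotation as R
def shot(n,fn):
    o=telemetry.get_obs(); c=viewer.camera(n); c['obs']=o
    cv2.imwrite('pics/'+fn+'.png',c['frame'][:,:,::-1])
    if 'view' in c: c['cw']=np.linalg.inv(np.array(c['view']))
    else:
        T=np.eye(4); T[:3,:3]=R.from_euler('xyz',o['tool_rot'],degrees=True).as_matrix(); T[:3,3]=o['ee_pos']
        c['cw']=T@np.array(c['T_tool_cam'])
    return c
def onplane(c,px,z):
    px=np.array(px,float).reshape(-1,1,2)
    n=cv2.undistortPoints(px,np.array(c['intrinsics'],float),np.array([c['k1'],0,0,0,0.])).reshape(-1,2)
    d=np.c_[n[:,0],-n[:,1],-np.ones(len(n))]@c['cw'][:3,:3].T
    o=c['cw'][:3,3]
    return o+d*((z-o[2])/d[:,2])[:,None]
E
python3 - <<'E'
from h import *
import pickle
for n in ('top','side'):
    c=shot(n,n+'0'); pickle.dump(c,open(n+'0.pkl','wb')); print(n,c['cw'].round(3),c['intrinsics'],c['k1'])
o=telemetry.get_obs(); print(o)
a=cv2.imread('pics/top0.png');b=cv2.imread('pics/side0.png')
cv2.imwrite('pics/both0.png',cv2.resize(a,(800,600)))
E
```

```text
top [[-1.000e-03  9.860e-01 -1.680e-01  1.600e-01]
 [-1.000e+00 -2.000e-03 -4.000e-03 -7.300e-02]
 [-4.000e-03  1.680e-01  9.860e-01  1.868e+00]
 [ 0.000e+00  0.000e+00  0.000e+00  1.000e+00]] [[502.27639911   0.         284.1892668 ]
 [  0.         502.27639911 196.26136447]
 [  0.           0.           1.        ]] -0.06547283015305262
side [[-0.964  0.181 -0.194  0.183]
 [-0.265 -0.612  0.745  1.093]
 [ 0.016  0.77   0.638  1.032]
 [ 0.     0.     0.     1.   ]] [[546.15986245   0.         275.47925026]
 [  0.         546.15986245 209.54217231]
 [  0.           0.           1.        ]] -0.1101481321604051
{'time_s': 0.1, 'joint_positions': array([-7.31911192e+01,  2.02597581e+01,  9.36223153e+01,  1.58583187e-03,
        6.61857002e+01, -1.37344888e-01]), 'joint_vel': array([-0.04740075, -0.12563389, -0.16166006,  0.06614744,  0.0204371 ,
        0.02805463]), 'tau': array([ 1.97933718e-04, -6.06355977e+01, -3.42820573e+01,  9.81779181e-06,
        4.04395396e-03, -6.63454912e-06]), 'ee_pos': array([ 0.18206871, -0.59748593,  0.23064189]), 'tool_rot': array([-1.79932230e+02, -1.61251131e-03,  1.69455835e+01]), 'ft_force': array([-0.32469933,  0.88587251,  0.0226278 ]), 'moment': array([ 0.01096202, -0.00802961,  0.01474826]), 'grip_width': 0.9986740219451281}
```

View pics/both0.png

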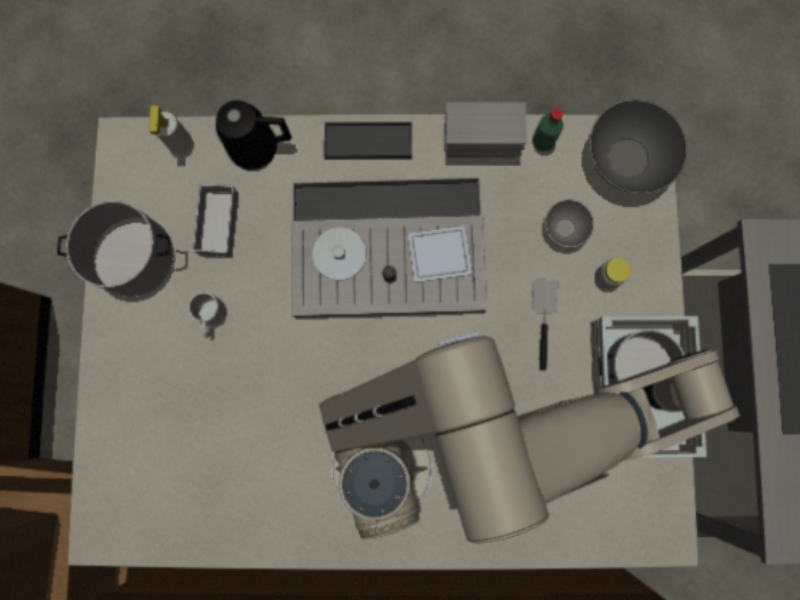

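View pics/side0.png

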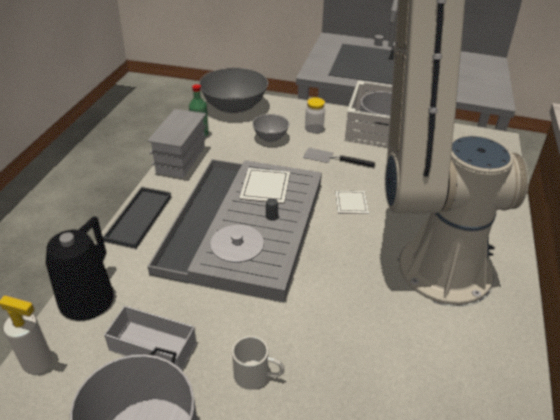

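Top view (800-wide picture): two white boards. One is on the shelf at about (440,254), to the right of the shaker at (389,272). The other is on the table, partly under the arm, at about (460,340). The one on the shelf fits; next I'll measure its size and enlarge it.

```bash
cat > m.py <<'E'
from h import *
import sys
def board(c,roi,thr,z=0.058,dbg=None):
    x0,y0,x1,y1=roi; f=c['frame'][y0:y1,x0:x1]; g=f.min(2)
    m=(g>thr).astype(np.uint8); m=cv2.morphologyEx(m,cv2.MORPH_CLOSE,np.ones((5,5)))
    cs,_=cv2.findContours(m,cv2.RETR_EXTERNAL,cv2.CHAIN_APPROX_NONE)
    k=max(cs,key=cv2.contourArea).reshape(-1,2)+[x0,y0]
    P=onplane(c,k,z)
    (cx,cy),(w,h),a=cv2.minAreaRect(P[:,:2].astype(np.float32)*1000)
    return k,P,(cx,cy),(w,h),a
E
python3 - <<'E'
from m import *
import pickle
c=pickle.load(open('top0.pkl','rb')); f=c['frame']
for t in (120,135,150,165,180): 
    print(t,board(c,(275,150,340,205),t)[2:])
# shelf edge: dark->bright along columns
g=f.min(2).astype(float); pts=[]
for u in range(212,334,4):
    col=cv2.GaussianBlur(g,(3,1),0)[140:168,u]; d=np.diff(col); i=int(d.argmax()); 
    if 0<i<len(d)-1:
        a,b,e=d[i-1:i+2]; i=i+0.5*(a-e)/(a-2*b+e)
    pts.append((u,140+i+.5))
P=onplane(c,pts,0.05); print(np.array(pts)[::4].round(1).tolist())
l=cv2.fitLine(P[:,:2].astype(np.float32),cv2.DIST_HUBER,0,.001,.001).ravel(); print(l,np.degrees(np.arctan2(-l[0]*np.sign(l[1]),l[1]*np.sign(l[1]))))
print('shelf pts',onplane(c,[(211,155),(337,152)],.05).round(4)[:,:2])
for n,px,z in(('lidc',(237,176),.055),('shaker',(272,191),.11)): print(n,onplane(c,[px],z).round(3))
cr=f[115:255,195:355]; cv2.imwrite('pics/crop0.png',cv2.resize(cr,(800,700),interpolation=cv2.INTER_CUBIC)[:600,:,::-1])
E
```

```text
120 ((542.4244384765625, -150.8525848388672), (237.84262084960938, 203.08218383789062), 89.90147399902344)
135 ((541.3676147460938, -150.8931884765625), (130.362060546875, 151.05824279785156), 7.587722301483154)
150 ((542.0723876953125, -150.86375427246094), (124.0023193359375, 144.4599151611328), 7.842031478881836)Traceback (most recent call last):
  File "<stdin>", line 5, in <module>
  File "m.py", line 7, in board
    k=max(cs,key=cv2.contourArea).reshape(-1,2)+[x0,y0]
      ~~~^^^^^^^^^^^^^^^^^^^^^^^^
ValueError: max() iterable argument is empty
```

Run:
```python
from m import *
import pickle
c=pickle.load(open('top0.pkl','rb')); f=c['frame']
g=f.min(2).astype(float); pts=[]
for u in range(216,334,3):
    col=cv2.GaussianBlur(g,(3,3),0)[145:168,u]; d=np.diff(col); i=int(d.argmax()); 
    if 0<i<len(d)-1:
        a,b,e=d[i-1:i+2]; i=i+0.5*(a-e)/(a-2*b+e)
    pts.append((u,145+i+.5))
P=onplane(c,pts,0.05); print(np.array(pts)[::4].round(1).tolist())
l=cv2.fitLine(P[:,:2].astype(np.float32),cv2.DIST_HUBER,0,.001,.001).ravel(); s=np.sign(l[1]); print(l,np.degrees(np.arctan2(-l[0]*s,l[1]*s)))
n=np.array([abs(l[1]),-l[0]*s]); print('resid',((P[:,:2]-l[2:])@n*1000).round(1))
k,Q,ctr,_,_=board(c,(275,150,340,205),135); print('board max along n',((Q[:,:2]-l[2:])@n).max()*1000)
for nm,px,z in(('lidc',(237,176),.055),('shaker',(272,189),.11)): print(nm,onplane(c,[px],z).round(3))
cr=f[115:235,195:355]; cv2.imwrite('pics/crop0.png',cv2.resize(cr,(800,600),interpolation=cv2.INTER_CUBIC)[:,:,::-1])
```

```text
[[216.0, 154.0], [228.0, 153.2], [240.0, 153.2], [252.0, 153.0], [264.0, 152.3], [276.0, 152.2], [288.0, 152.0], [300.0, 151.3], [312.0, 151.2], [324.0, 151.1]]
[ 0.02433246 -0.99970394  0.6379921  -0.03673336] 1.394285
resid [-0.8 -0.1  0.3  0.1  1.   0.6  0.2 -0.3 -0.6 -1.  -1.6 -1.5 -0.9 -0.1
  0.2  0.   0.5  0.8  0.4  0.  -0.2 -0.9 -1.3 -1.4 -0.7 -0.4  0.7  0.4
  1.   1.4  1.   0.6 -0.  -0.3 -0.9 -1.2 -0.4  0.1  1.4  0.6]
board max along n -28.873078937331865
lidc [[0.546 0.108 0.055]]
shaker [[ 0.487 -0.023  0.11 ]]
```

View pics/crop0.png

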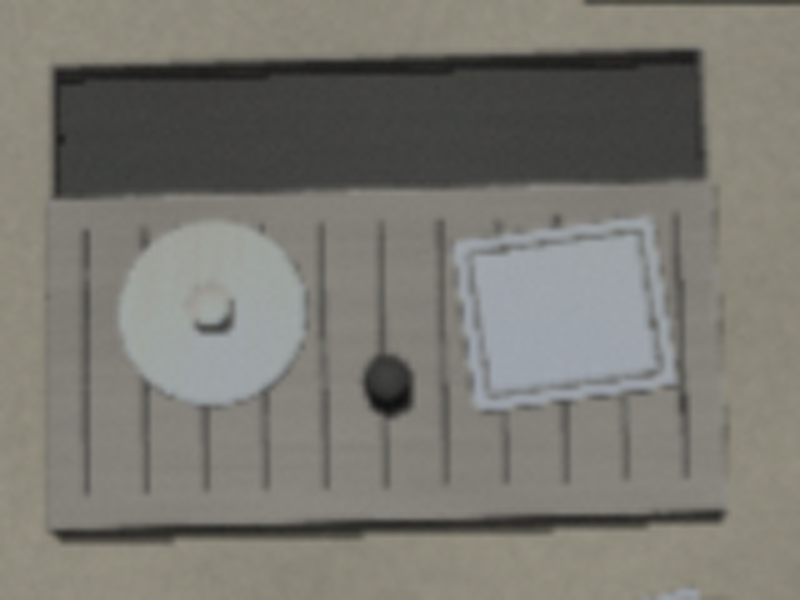

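The crop confirms the target. The board on the shelf, right of the shaker, measures 130 x 151 mm and its corners are at about crop (455,240), (655,215), (675,380) and (480,410). The one on the table is smaller. Shelf yaw is about 1.4° and board yaw about 7.6°; the front middle is about 35 mm short of the edge. I'll go behind it with open fingers, square to the shelf, and push straight.

{"name": "servo_tool", "arguments": {
  "delta_pos": [
    [0,0,0],
    [0,0,0],
    [0,0,0],
    [0.63,-1,0],
    [0.63,-1,0],
    [0.63,-1,0],
    [0.63,-1,0],
    [0.63,-1,0],
    [0.63,-1,0],
    [0.63,-1,0],
    [0.63,-1,0],
    [0.63,-1,0],
    [0.63,-1,0],
    [0.63,-1,0],
    [0.63,-1,0],
    [0.63,-1,0],
    [0.63,-1,0],
    [0.63,-1,0],
    [0.63,-1,0],
    [0.63,-1,0]
  ],
  "turn": [0.86,0.86,0.86,0,0,0,0,0,0,0,0,0,0,0,0,0,0,0,0,0],
  "hand": [1,1,1,1,1,1,1,1,1,1,1,1,1,1,1,1,1,1,1,1]
}}

```text
time_s: 1.77
ee_pos: [0.4393, -0.1647, 0.2312]
tool_rot: [-180.0, 0.0, 1.5]
ft_force: [0.7, -0.2, 0.3]
grip_width: 0.997
```

{"name": "servo_tool", "arguments": {
  "delta_pos": [
    [0,-0.3,0],
    [0,0,0]
  ],
  "turn": [0,0],
  "hand": [1,1]
}}

```text
time_s: 1.93
ee_pos: [0.4388, -0.157, 0.231]
tool_rot: [-180.0, 0.0, 1.6]
ft_force: [0.1, 0.1, 0.6]
grip_width: 1.0
```

Run:
```python
from m import *
import pickle
c=shot('wrist','w1'); pickle.dump(c,open('w1.pkl','wb')); print(c['obs']['ee_pos'],c['obs']['tool_rot'])
for t in (120,135,150): 
    try: print(t,board(c,(0,0,560,420),t)[2:])
    except Exception as e: print(e)
```

```text
[ 0.4388032  -0.15696804  0.2310051 ] [-1.79968215e+02  4.48163160e-02  1.63166155e+00]
120 ((405.1597900390625, -303.37066650390625), (180.08779907226562, 422.3634338378906), 74.41122436523438)
135 ((540.6466674804688, -150.65638732910156), (123.95541381835938, 148.85292053222656), 7.6866912841796875)
150 ((540.7150268554688, -150.7365264892578), (123.52153778076172, 148.25265502929688), 7.638067722320557)
```

View pics/w1.png

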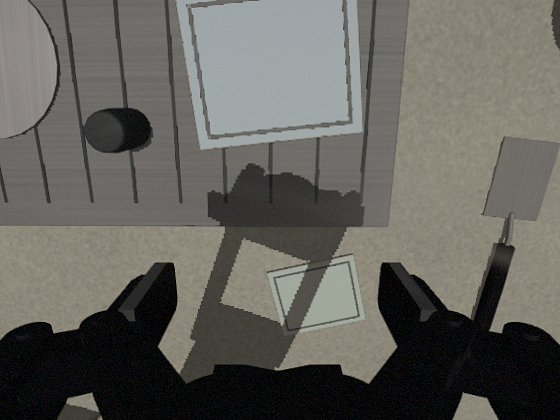

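The wrist picture shows the board's back corners at (201,149) and (361,130), the shelf's rear edge along row ~226 from column 0 to 388, and the smaller look-alike at (318,293) on the table.

Run:
```python
from m import *
import pickle
c=pickle.load(open('w1.pkl','rb')); print(onplane(c,[(201,149),(361,130)],.058).round(4))
g=cv2.GaussianBlur(c['frame'].min(2).astype(float),(3,3),0); pts=[]
for u in list(range(10,190,4))+[370,376,382]:
    d=np.diff(g[212:240,u]); pts.append((u,212.5+d.argmax()))
P=onplane(c,pts,.05)[:,:2]; l=cv2.fitLine(P.astype(np.float32),cv2.DIST_HUBER,0,.001,.001).ravel(); s=np.sign(l[1])
print(pts[::8],l,'yaw',np.degrees(np.arctan2(-l[0]*s,l[1]*s))); n=np.array([abs(l[1]),-l[0]*s])
print('edge by rear+250: n.p=',n@l[2:]+.25,' top est', n@[0.638,-.0367], 'resid',((P-l[2:])@n*1000).std())
```

```text
[[ 0.4694 -0.0863  0.058 ]
 [ 0.4906 -0.2316  0.058 ]]
[(10, np.float64(225.5)), (42, np.float64(225.5)), (74, np.float64(225.5)), (106, np.float64(225.5)), (138, np.float64(225.5)), (170, np.float64(226.5))] [ 0.02592603 -0.9996639   0.3892035   0.00188606] yaw 1.4856182
edge by rear+250: n.p= 0.6391216  top est 0.6368340763034299 resid 0.34260699081862633
```

{"name": "servo_tool", "arguments": {
  "delta_pos": [
    [0,0,0.85],
    [0,0,0.85],
    [0,0,0.85],
    [0,0,0.85],
    [0,0,0.85],
    [0,0,0.85],
    [0,0,0.85],
    [0,0,0.85],
    [0,0,0],
    [0,0,0]
  ],
  "turn": [0.02,0,0,0,0,0,0,0,0,0],
  "hand": [1,1,1,1,1,1,1,1,1,1]
}}

```text
time_s: 2.82
ee_pos: [0.4375, -0.1593, 0.0607]
tool_rot: [-180.0, 0.1, 1.3]
ft_force: [0.2, -0.9, 0.8]
grip_width: 0.999
```

{"name": "servo_tool", "arguments": {
  "delta_pos": [
    [0,0,0.12],
    [0,0,0.12],
    [0,0,0.12],
    [0,0,0.12],
    [0,0,0]
  ],
  "turn": [0,0,0,0,0],
  "hand": [1,1,1,1,1]
}}

```text
time_s: 3.23
ee_pos: [0.4387, -0.1586, 0.0492]
tool_rot: [180.0, -0.0, 1.4]
ft_force: [-0.9, 0.9, -0.4]
grip_width: 1.002
```

{"name": "servo_tool", "arguments": {
  "delta_pos": [
    [0,0,0.12],
    [0,0,0.12],
    [0,0,0.06],
    [0,0,0]
  ],
  "turn": [0,0,0,0],
  "hand": [1,1,1,1]
}}

```text
time_s: 3.57
ee_pos: [0.4385, -0.1585, 0.0414]
tool_rot: [-180.0, 0.0, 1.4]
ft_force: [0.5, -0.9, -0.0]
grip_width: 1.001
```

{"name": "servo_tool", "arguments": {
  "delta_pos": [
    [0,0,0.06],
    [0,0,0]
  ],
  "turn": [0,0],
  "hand": [1,1]
}}

```text
time_s: 3.73
ee_pos: [0.4387, -0.1586, 0.0401]
tool_rot: [-180.0, 0.0, 1.4]
ft_force: [-0.3, -0.4, 0.0]
grip_width: 1.001
```

{"name": "servo_tool", "arguments": {
  "delta_pos": [
    [0.3,0,0],
    [0.3,0,0],
    [0.2,0,0],
    [0.2,0,0],
    [0.2,0,0],
    [0.2,0,0],
    [0.2,0,0],
    [0.2,0,0],
    [0.2,0,0],
    [0,0,0]
  ],
  "turn": [0,0,0,0,0,0,0,0,0,0],
  "hand": [1,1,1,1,1,1,1,1,1,1]
}}

```text
time_s: 4.57
ee_pos: [0.4902, -0.1576, 0.0404]
tool_rot: [180.0, -0.1, 1.4]
ft_force: [1.3, 0.7, 0.4]
grip_width: 0.996
```

Run:
```python
from m import *
import pickle
c=shot('wrist','w2'); pickle.dump(c,open('w2.pkl','wb')); print(c['obs']['ee_pos'],c['obs']['ft_force'])
t=shot('top','t2'); pickle.dump(t,open('t2.pkl','wb'))
b=shot('side','s2'); pickle.dump(b,open('s2.pkl','wb'))
x=cv2.resize(t['frame'][100:235,195:355],(560,472)); cv2.imwrite('pics/m2.png',np.hstack([cv2.resize(c['frame'],(400,300)),cv2.resize(x,(400,300))])[:,:,::-1])
```

```text
[ 0.4901714  -0.15763435  0.0404133 ] [1.28019072 0.69182444 0.35897127]
```

View pics/m2.png

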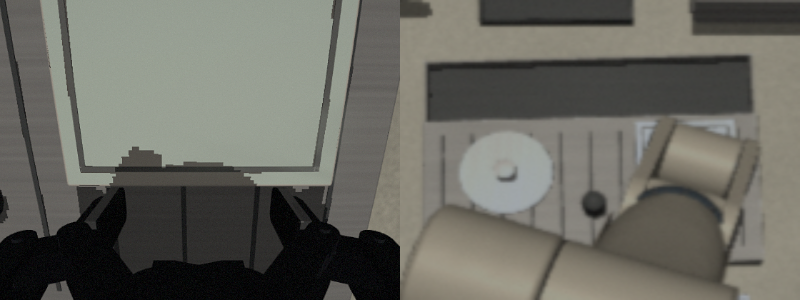

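The left half (wrist) shows the board's back edge level on both fingers, with back corners at about (95,259) and (466,259) in full-size pixels. In the top view the arm hides most of the board. I'll work out how far is left to go.

```bash
cat > be.py <<'E'
from m import *
N=np.array([np.cos(np.radians(1.45)),np.sin(np.radians(1.45))])
def back(c,r0,r1,us):
    g=cv2.GaussianBlur(c['frame'].min(2).astype(float),(3,3),0)
    pts=[(u,r0+.5+np.argmin(np.diff(g[r0:r1,u]))) for u in us]
    P=onplane(c,pts,.058)[:,:2]; l=cv2.fitLine(P.astype(np.float32),cv2.DIST_HUBER,0,.001,.001).ravel(); s=np.sign(l[1])
    print('px',pts[::3],'yaw',np.degrees(np.arctan2(-l[0]*s,l[1]*s)),'back n.p',np.median(P@N).round(4),'front-edge',(np.median(P@N)+.13-.638)*1000)
E
python3 - <<'E'
from be import *; import pickle
c=pickle.load(open('w2.pkl','rb')); back(c,250,272,list(range(110,140,4))+list(range(385,455,4)))
print('tcp n.p',N@c['obs']['ee_pos'][:2])
E
```

```text
px [(110, np.float64(260.5)), (122, np.float64(261.5)), (134, np.float64(258.5)), (389, np.float64(259.5)), (401, np.float64(259.5)), (413, np.float64(263.5)), (425, np.float64(264.5)), (437, np.float64(260.5)), (449, np.float64(260.5))] yaw 1.1403657 back n.p 0.4971 front-edge -10.949004852903176
tcp n.p 0.4860255716927468
```

{"name": "servo_tool", "arguments": {
  "delta_pos": [
    [0.1,0,0],
    [0.2,0,0],
    [0.2,0,0],
    [0.2,0,0],
    [0.2,0,0],
    [0.2,0,0],
    [0.2,0,0],
    [0.2,0,0],
    [0.1,0,0],
    [0.1,0,0],
    [0.05,0,0],
    [0.05,0,0],
    [0,0,0]
  ],
  "turn": [0,0,0,0,0,0,0,0,0,0,0,0,0],
  "hand": [1,1,1,1,1,1,1,1,1,1,1,1,1]
}}

```text
time_s: 5.8
ee_pos: [0.5339, -0.1564, 0.0403]
tool_rot: [-180.0, -0.0, 1.3]
ft_force: [0.1, 0.8, 0.7]
grip_width: 1.003
```

Run:
```python
from be import *; import pickle
c=shot('wrist','w3'); pickle.dump(c,open('w3.pkl','wb')); back(c,250,272,list(range(110,140,4))+list(range(385,455,4)))
print('tcp n.p',N@c['obs']['ee_pos'][:2],c['obs']['tool_rot'],c['obs']['ft_force'])
t=shot('top','t3'); s=shot('side','s3'); pickle.dump((t,s),open('ts3.pkl','wb'))
x=t['frame'][120:220,200:350]; y=s['frame'][150:280,150:330]
cv2.imwrite('pics/m3.png',np.hstack([cv2.resize(x,(400,267)),cv2.resize(y,(400,267))])[:,:,::-1])
```

```text
px [(110, np.float64(262.5)), (122, np.float64(260.5)), (134, np.float64(262.5)), (389, np.float64(260.5)), (401, np.float64(260.5)), (413, np.float64(269.5)), (425, np.float64(258.5)), (437, np.float64(260.5)), (449, np.float64(261.5))] yaw 1.3488506 back n.p 0.5408 front-edge 32.848140969047535
tcp n.p 0.5297760065207783 [-1.79999422e+02 -8.79679067e-03  1.34753248e+00] [0.08489258 0.82698024 0.7079044 ]
```

View pics/m3.png

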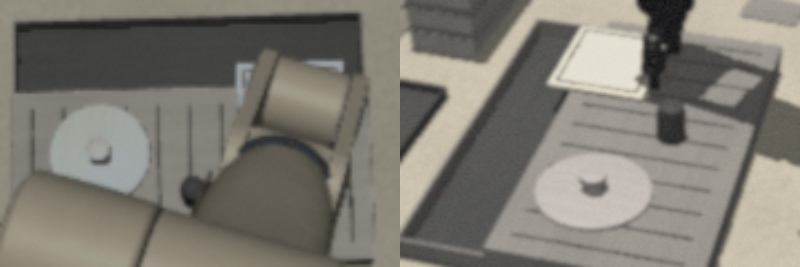

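Both views show the board square and overhanging, with lid and shaker undisturbed; the front edge in the top crop is at about row 62 against shelf edge row ~85–90. About 6–7 mm remain. After that I'll back off and retreat for a clear check.

{"name": "servo_tool", "arguments": {
  "delta_pos": [
    [0.1,0,0],
    [0.1,0,0],
    [0.05,0,0],
    [0,0,0],
    [-0.2,0,0],
    [-0.4,0,0],
    [-0.4,0,0],
    [0,0,0],
    [0,0,-0.4],
    [0,0,-0.8],
    [0,0,-0.8],
    [0,0,-0.8],
    [0,0,-0.8],
    [0,0,-0.8],
    [0,0,-0.8],
    [0,0,-0.8],
    [0,0,-0.8],
    [0,0,0]
  ],
  "turn": [0,0,0,0,0,0,0,0,0,0,0,0,0,0,0,0,0,0],
  "hand": [1,1,1,1,1,1,1,1,1,1,1,1,1,1,1,1,1,1]
}}

```text
time_s: 7.45
ee_pos: [0.5173, -0.1576, 0.2152]
tool_rot: [179.9, -0.4, 1.3]
ft_force: [1.1, 0.3, 1.1]
grip_width: 1.004
```

{"name": "servo_tool", "arguments": {
  "delta_pos": [
    [-0.6,0.9,0],
    [-0.6,0.9,0],
    [-0.6,0.9,0],
    [-0.6,0.9,0],
    [-0.6,0.9,0],
    [-0.6,0.9,0],
    [-0.6,0.9,0],
    [-0.6,0.9,0],
    [-0.6,0.9,0],
    [-0.6,0.9,0],
    [-0.6,0.9,0],
    [-0.6,0.9,0],
    [-0.6,0.9,0],
    [-0.6,0.9,0],
    [0,0.9,0],
    [0,0.9,0],
    [0,0,0]
  ],
  "turn": [0,0,0,0,0,0,0,0,0,0,0,0,0,0,0,0,0],
  "hand": [1,1,1,1,1,1,1,1,1,1,1,1,1,1,1,1,1]
}}

```text
time_s: 8.87
ee_pos: [0.3133, -0.5254, 0.2105]
tool_rot: [179.8, -0.0, 1.2]
ft_force: [-0.6, 0.4, 0.3]
grip_width: 0.998
```

Run:
```python
from be import *; import pickle
t=shot('top','t4'); pickle.dump(t,open('t4.pkl','wb')); f=t['frame']
for th in (130,135,140,150):
    k,P,c,w,a=board(t,(275,138,345,200),th); q=(P[:,:2]@N-.638)*1000; print(th,c,w,a,'center rel edge',(np.array(c)/1000@N-.638)*1000+65)
c0=pickle.load(open('top0.pkl','rb'))['frame']
d=cv2.absdiff(f,c0).max(2)[140:215,205:275]; print('lid/shaker diff px',(d>40).sum())
cr=f[115:235,195:355]; cv2.imwrite('pics/crop4.png',cv2.resize(cr,(800,600),interpolation=cv2.INTER_CUBIC)[:,:,::-1])
```

```text
130 (614.12890625, -156.19015502929688) (127.59764099121094, 150.5088348388672) 1.7407900094985962 center rel edge 36.97992966316882
135 (613.941650390625, -156.66574096679688) (127.19194030761719, 145.81629943847656) 1.8370157480239868 center rel edge 36.78069926635258
140 (615.6050415039062, -156.44561767578125) (144.8515167236328, 125.84337615966797) 89.92125701904297 center rel edge 38.449127867742405
150 (615.3870239257812, -156.58941650390625) (122.69224548339844, 144.019287109375) 1.6591300964355469 center rel edge 38.22754133353173
lid/shaker diff px 0
```

View pics/crop4.png

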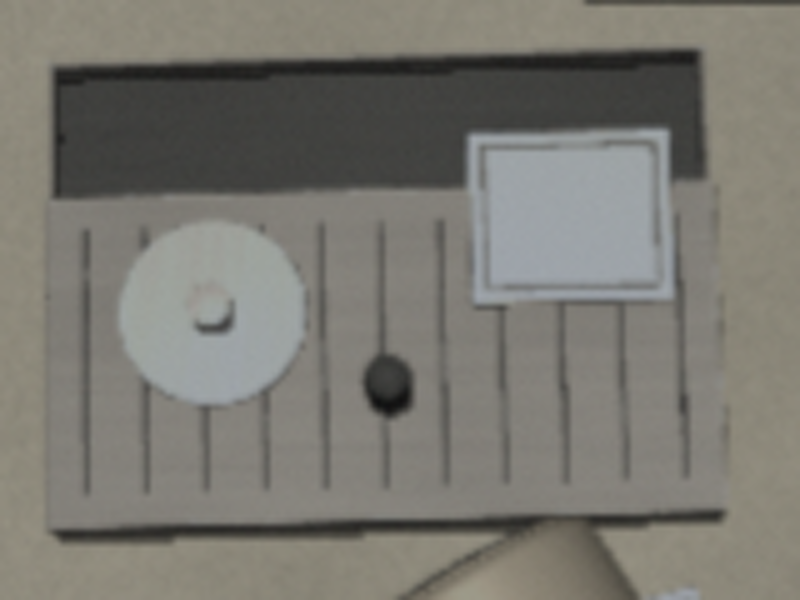

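The final top view shows the board square at crop corners (467,132), (668,128), (675,298) and (474,305). It overhangs the edge, the lid and shaker have not moved, and the arm is clear. The overhang reads about 37–39 mm.

```bash
python3 -c "
from workcell import workorder; print(workorder.job_done())"
```

```text
the job is handed in; nothing more can be done
None
```

I pushed the 130 x 150 mm board forward with the open fingers and handed the job in at about 9 s. The board now overhangs the trough by about 37–39 mm and sits square to the shelf's edge to within about 0.5°.

- **Overhang:** the last top picture gave 37–38.5 mm. Adding the final 6 mm push to the 33 mm I measured just before it gives about 39 mm. These estimates differ by 1–2 mm, about the calibration error.
- **Other things on the shelf:** the lid and shaker show no change in pixels between the first and last top pictures.
- **Robot:** the arm finished clear, off to the side and about 0.21 m up, with only noise-level force readings.
- **Not checked:** I did not compare the mug, bowl, jar, tin and spatula before and after. The arm travelled over the right-hand side at over 0.2 m height and felt no contact.

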